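Clamp a tube in the tilted welding jig

ROBOT

A 6-joint arm with a two-finger parallel gripper is mounted at the origin on the work surface. World frame = base frame: x ahead of the robot, y to its left, z up, the work surface at z = 0. Lengths are in m, angles in rad, forces in N, time in s.
With the tool pointing down it reaches from about 0.375 to 0.9 m from the base axis. Payload 3.1 kg.
Tool frame: the origin (TCP) lies where the fingers leave the gripper's body, on its centre line; the fingertips stand 73 mm ahead of it and the grasp point (between the pads) lies 54 mm ahead of it; z points along the fingers, y is the line along which they close (so a half turn about z gives the same grasp; the last joint's range is limited). The gripper opens to 85 mm and grips with 20 to 120 N. Pads are 22 mm wide; open, the fingers measure 114 mm over their backs; the gripper's body (76 mm by 85 mm) begins 54 mm behind the grasp point. The pads swing forward as they close: fully open they stand 13 mm farther back than shut.
Start: joints at [-1.464, 0.527, 1.433, -0, 1.181, -0.178], TCP at [0.176, -0.6, 0.304] pointing down, gripper open.
Joint ranges: [-3.08, 3.08], [-0.75, 2.2], [0.22, 2.44], [-1.43, 4.57], [0, 2.65], [-2.85, 2.85]. Speed limits (rad/s): [2.79, 2.79, 3.14, 3.14, 3.14, 3.14].

INTERFACE

Orientations are given as a unit quaternion [x, y, z, w].
In Python, from station import manip gives the robot as it stands.
- The arm moves only by the shell command python3 -m crank 'ROWS' [FORCE]. ROWS is JSON, a list of rows, each an object with "dp": the shift along the tool's x, y, z normalised to -1 to 1, where 1 is 50 cm, a list of three; "delta_rot": the turn, a rotation vector about the tool's x, y, z normalised to -1 to 1, where 1 is 2 pi rad, a list of three; "fingers": the opening, from -1 (shut) to 1 (fully open). A call has 1 to 12 rows; each row shifts and turns the commanded pose from where the row before left it, along the tool's axes as they then stand; what a row does not reach is not made up. A row lasts 1/12 s, in which the tool goes at most 41.7 mm and 7.16 degrees, less where a joint would pass 70% of its speed; a pose out of reach is approached as far as the arm can. A call with a number of a shift or a turn outside -1 to 1 is refused whole. A call with a gripper value outside its range is refused whole. The fingers move at their own pace and stop on an object; FORCE is the grip in N (left out, the last holds). Time passes only in rows, so rows that do not move let the fingers close. It gives the time, the measured TCP pose, the force, the opening and the grip force at its end, in the units of the state.
- manip.sense(): the state, without advancing time (a new reading comes with each control period).
- manip.snapshot(name): name is "scene" or "top" or "wrist"; returns (picture, depth): 384x512x3 uint8, red, green, blue; 384x512 float32, m along the optical axis (not along the pixel's ray), 0 where there is no reading.
- manip.camera_model(name): a dict with "fx", "fy", "cx", "cy" (pixels), "origin" and "attitude" of the camera in the world. Camera axes: x right, y up, looking along -z (the intrinsics and any distortion apply to the point x, -y, -z); pixel columns grow to the right and rows downward; lengths in m; the calibration is good to about 2 mm. A picture is of the moment at which its call begins: read the wrist's pose just before it. camera_model takes no time and is no camera call; for the wrist camera it gives the pose at the moment of the call.
- manip.sign_off(): hands the job in; it is judged then, once.
The state is a dict: "t": time; "q": joint angles; "qd": joint speeds; "tau": joint torques, N m; "tcp_pos": TCP position; "tool_rot": TCP orientation; "force": force on the tool from outside, world axes, zero at the start; "ft_torque": the same for the moment, N m; "finger_gap": opening from 0.0 (shut) to 1.0 (fully open); "gripper_force": force on a finger pad.
Only numpy, scipy, OpenCV 4.12 (cv2) and the standard library are available. Lean on these libraries where they do the work, as an engineer would, in place of code of your own. Each camera call takes 0.05 s, during which the arm holds its last target. There are 200 camera calls.

TASK

Lay the longer of the two loose pieces of square steel tube flat on the sloping plate of the welding jig, pushed home so that its end butts against the upright end plate and its side touches both locating pins. Then throw the toggle clamp's handle right down so that the rubber pad holds the tube, and leave the other things on the table where they are.

Things in the scene. Friction and masses are not known exactly. Their poses are not given: they have to be found in the camera images.
- tube: the piece to load: square steel tube 40 x 40 mm, 140 mm long, open ends, plain steel, 0.36 to 0.56 kg. Origin at its centre, x along its length, y and z square to its sides (all four sides alike, both ends alike). Starts lying on the table, origin 20 mm up. The 80 mm offcut of the same section may lie on either side of it.
- plate: sloping top plate of the jig, fixed, 30 degrees, lower end to the right as the robot sees it. x up the slope, y level across it, z square out of it; z = 0 is its top face; origin 65 mm above the table. Spans x -65 to 265, y -80 to 80 mm. Home for the tube: origin at (70, 0, 20) mm here, length along x. Steel on steel: laid there, the tube may stay or slide slowly down to the end plate.
- end_face (a point): foot of the face that the tube's end butts on, at the plate's origin, axes as the plate's. The dark steel end plate stands square on the sloping plate: 80 mm wide (y), centred, 56 mm tall, face at x = 0, 8 mm thick; its bracket stands behind it to x = -54 mm.
- pin_low (a point): foot of the lower locating pin's axis, at (25, 28, 0) mm in the plate's frame, axes as the plate's. Steel pin, diameter 16, 30 mm tall. The tube's +y side touches the pins when it is at y = 20 mm. Between the two pins are 74 mm clear, room for a finger.
- pin_high (a point): foot of the upper locating pin's axis, at (115, 28, 0) mm in the plate's frame; same pin.
- clamp_handle (a joint): angle of the toggle clamp's handle, rad: 0 = right down (clamped, hard stop), 1.22 to 1.38 at the start (raised). Down, it points up the slope (plate +x); raised, away from the plate. Its linkage swings the clamp arm down over the tube and goes to dead centre near 0, so it locks. It stays where it is left; moving it takes 3 to 8 N at the grip.
- clamp_pivot (a point): the handle's pivot, at (236, 0, 25) mm in the plate's frame, axes as the plate's; the handle turns about the y axis here. The clamp stands on the plate's centre line, up-slope of the tube.
- handle_grip (a point): middle of the handle's black round grip (diameter 18, 94 mm long, along the handle). At angle a it lies at clamp_pivot + (85 cos a - 16 sin a, 0, 85 sin a + 16 cos a) mm in the plate's frame. Axes move with the handle: x along it to its free end, z to the side that is uppermost when down (the side to push on).
- pad_face (a point): middle of the lower face of the clamp's sprung rubber pad (diameter 18 mm). Clamped, it bears on the tube's top at plate x = 125, y = 0 mm with about 9 N. Raised, the arm (turning about plate x = 187, z = 36 mm, 80 mm long) and the pad stand clear of all below x = 160 mm. Axes move with the arm.
- offcut: the other, shorter piece of the same square tube: 40 x 40 x 80 mm. Origin at its centre, x along its length; it lies on the table (origin 20 mm up). Not wanted: leave it alone.
- flat_bar: flat bar of steel 110 x 40 x 8 mm lying on the table; origin under its centre, x along its length. Leave it alone.
- angle_piece: short length of steel angle, 80 mm long, legs 50 mm, one leg flat on the table and the other upright along its -y edge; origin under its centre. Leave it alone.
- spray_a: black spray can, diameter 65, height 198 mm, standing; origin under its centre. Leave it alone.
- spray_b: bare metal spray can with black cap, diameter 65, height 198 mm, standing; origin under its centre. Leave it alone.
- tape_measure: black tape measure 75 x 45 x 68 mm; origin under its centre. Leave it alone.

How it is judged:
On the way, in this order (a step that is already met when the one before it is completed fails the run):
1. the long tube lies flat on the sloping plate, home against the end plate and both pins, with the clamp still raised (x of tube in the frame of plate between 0.067 and 0.0735 m and y of tube in the frame of plate between -0.0035 and 0.0025 m and z of tube in the frame of plate between 0.0175 and 0.023 m and angle between the x axis of tube and the x axis of plate, either way round below 0.04 rad and value of joint clamp_handle above 0.5 rad), for 0.2 s.
2. the handle is right down and the pad presses on the tube (value of joint clamp_handle below 0.08 rad and contact force between clamp_pad and tube above 2.5 N), for 0.2 s.
At the end, for the whole second after the job is handed in: The long tube is at rest flat on the sloping plate, lengthwise up the slope, within 3.5 mm of touching the end plate and the two pins and square to within 2.3 degrees; the clamp handle is down to within 0.08 rad and the pad presses on the tube with more than 2.5 N (all of step 2 and x of tube in the frame of plate between 0.067 and 0.0735 m and y of tube in the frame of plate between -0.0035 and 0.0025 m and z of tube in the frame of plate between 0.0175 and 0.023 m and angle between the x axis of tube and the x axis of plate, either way round below 0.04 rad and linear speed of tube below 0.01 m/s).
It fails at once if another thing on the table was moved by more than 30 mm (distance of any of offcut, flat_bar, angle_piece, spray_a, spray_b, tape_measure from where it was at the start of the episode above 0.03 m).
It also fails if it takes over 54 s, if anything falls off the work surface, if the arm or the gripper's body presses on something with over 40 N, if the wrist force passes 120 N, or if a joint passes its speed limit or range.

## Working session

There is one attempt and no reset: what is moved stays moved. The work goes in short steps, Python scripts to look and compute and a shell command to move; the robot and the scene stay as the last step left them, time stands still between calls to the robot, and variables do not carry over. Pictures are saved under pics/ and viewed, at most 10 in all, crops included, and the job is handed in when it is done.

```bash
ls; mkdir -p pics
python3 - <<'E'
from station import manip
import cv2,numpy as np
s=manip.sense();print(s)
for n in("scene","top"):
    im,d=manip.snapshot(n);cv2.imwrite(f"pics/{n}0.png",im[:,:,::-1]);np.save(f"pics/{n}0.npy",d)
    print(n,manip.camera_model(n),(d>0).mean())
print(manip.camera_model("wrist"))
E
```

```text
pics
{'t': 0.0, 'q': array([-1.46350272e+00,  5.28489207e-01,  1.43392190e+00,  1.18528284e-06,
        1.18138778e+00, -1.78516369e-01]), 'qd': array([-0.00242086, -0.0022641 , -0.00042575, -0.00301222,  0.00219586,
       -0.0001866 ]), 'tau': array([ 7.46372953e-04, -4.42344832e+01, -1.78022593e+01, -5.81347263e-05,
        8.45681468e-03,  3.10598864e-06]), 'tcp_pos': array([ 0.1761662 , -0.5990681 ,  0.30291305]), 'tool_rot': array([ 9.89805877e-01,  1.42418777e-01,  3.98227665e-05, -1.10239451e-03]), 'force': array([ 0.14040471, -0.76478202,  0.02865839]), 'ft_torque': array([-0.00563427, -0.05666376, -0.04405983]), 'gripper_force': 0.0, 'finger_gap': 1.0000786712741307}
scene {'fx': 382.03585791249503, 'fy': 382.03585791249503, 'cx': 254.38478650088152, 'cy': 191.2650416766385, 'origin': array([ 1.05736884, -0.9758816 ,  0.95161653]), 'attitude': array([0.43679043, 0.12551013, 0.23692278, 0.85867859])} 0.9957071940104166
top {'fx': 452.48727556989763, 'fy': 452.48727556989763, 'cx': 253.92314626696853, 'cy': 190.374156351845, 'origin': array([ 0.39015997, -0.06942701,  1.56365516]), 'attitude': array([ 0.03119051, -0.03215793, -0.70377489,  0.70900912])} 0.9958292643229166
{'fx': 276.6659995056246, 'fy': 276.6659995056246, 'cx': 258.5886796956649, 'cy': 189.27176607983094, 'origin': array([ 0.24845986, -0.5786559 ,  0.37195145]), 'attitude': array([-0.11801271,  0.08896234, -0.59218538,  0.79213331])}
```

View pics/top0.png

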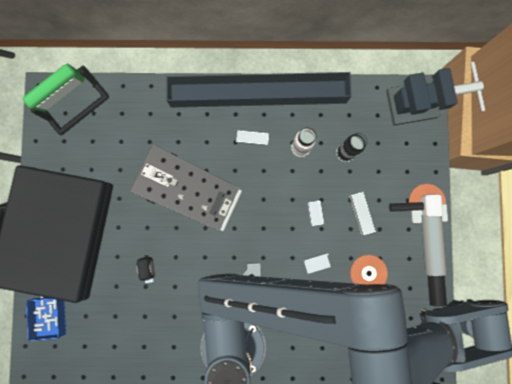

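View pics/scene0.png

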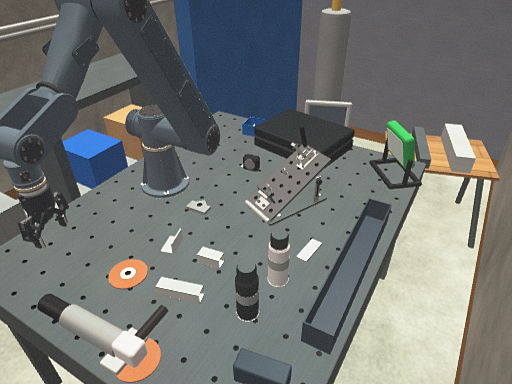

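Top view: long tube at (362,213), offcut (316,213), angle piece (317,263), flat bar (252,137), cans (304,142) and (351,147); the jig spans (130–242, 145–230), its low end with the pale end plate at (230,208). The scene view agrees: tube (180,290), jig (290,180).

```bash
cat > h.py <<'E'
import numpy as np,cv2
from scipy.spatial.transform import Rotation as R
def cloud(d,c):
    v,u=np.mgrid[:d.shape[0],:d.shape[1]]
    p=np.stack([(u-c['cx'])/c['fx']*d,-(v-c['cy'])/c['fy']*d,-d],-1)
    return R.from_quat(c['attitude']).apply(p.reshape(-1,3)).reshape(p.shape)+c['origin']
def comps(mask,amin=20):
    n,l,st,ce=cv2.connectedComponentsWithStats(mask.astype(np.uint8))
    return [(l==i) for i in range(1,n) if st[i,4]>=amin]
E
python3 - <<'E'
from h import *
from station import manip
P={};
for n in("top","scene"):
    P[n]=cloud(np.load(f"pics/{n}0.npy"),manip.camera_model(n))
p=P["top"]
print("table z",np.median(p[225:300,170:200,2]))
# loose items: z window
for n,(r0,r1,c0,c1) in {"tube":(180,245,340,385),"offcut":(190,235,300,330),"ang":(248,280,295,340),"bar":(120,150,230,275)}.items():
    q=p[r0:r1,c0:c1]
    m=(q[...,2]>(.004 if n=="bar" else .03))&(q[...,2]<.06)
    for k in comps(m):
        w=q[k]; r=cv2.minAreaRect(w[:,:2].astype(np.float32)*1000)
        print(n,k.sum(),np.round(r[0]),np.round(r[1]),round(r[2],1),"z",np.median(w[:,2]))
# plate plane
q=p[140:235,125:245].reshape(-1,3); q=q[(q[:,2]>.03)&(q[:,2]<.25)]
best=None;rng=np.random.default_rng(0)
for _ in range(500):
    a,b,c=q[rng.choice(len(q),3,False)]; nn=np.cross(b-a,c-a); 
    if np.linalg.norm(nn)<1e-6: continue
    nn/=np.linalg.norm(nn); nn*=np.sign(nn[2])
    if not .8<nn[2]<.92: continue
    i=abs((q-a)@nn)<.004
    if best is None or i.sum()>best.sum(): best=i
w=q[best];c0=w.mean(0);nn=np.linalg.svd(w-c0,full_matrices=False)[2][2];nn*=np.sign(nn[2])
print("plane",best.sum(),len(q),nn,"deg",np.degrees(np.arccos(nn[2])))
up=np.array([0,0,1])-nn*nn[2];up/=np.linalg.norm(up)
yl=np.cross(nn,up)
uv=np.stack([(w-c0)@up,(w-c0)@yl],1)*1000
r=cv2.minAreaRect(uv.astype(np.float32));print("rect",r, "c0",c0,"up",up,"percent",np.percentile(uv,[.5,99.5],axis=0))
th=np.arctan2(up[1],up[0]);print("yaw",th)
cen=c0+up*r[0][0]/1000+yl*r[0][1]/1000
print("centre",cen,"origin",cen-up*.1)
E
```

```text
table z -0.0009753652979649363
tube 517 [ 453. -437.] [139.  43.] 16.3 z 0.03979204472481368
offcut 289 [ 453. -278.] [80. 40.] 9.5 z 0.03916012420760784
ang 50 [ 305. -278.] [ 6. 79.] 16.8 z 0.04794988328635874
bar 318 [714. -64.] [114.  51.] 88.0 z 0.008064624594828929
plane 3476 4883 [-0.20777139 -0.45734448  0.86467744] deg 30.154106095550265
rect ((-17.85699462890625, -0.30847930908203125), (338.4180603027344, 159.831298828125), 0.331056147813797) c0 [0.52636854 0.15520464 0.12166722] up [0.35764562 0.78724627 0.5023275 ] percent [[-182.77579721  -79.457696  ]
 [ 149.87083965   78.94711702]]
yaw 1.1443726541796013
centre [0.52026292 0.1410192  0.11269717] origin [0.48449836 0.06229457 0.06246442]
```

```bash
cat >> h.py <<'E'
def go(s,pos,Rt=None):
    "print tool-frame shift (units of 50cm) and turn (units of 2pi), turn-first"
    Rc=R.from_quat(s['tool_rot']); Rt=Rc if Rt is None else Rt
    rv=(Rc.inv()*Rt).as_rotvec(); d=np.asarray(pos)-s['tcp_pos']
    print("t",round(s['t'],2),"turn-first: rot",np.round(rv/2/np.pi,4),"deg",np.round(np.degrees(np.linalg.norm(rv)),1),
     "| dp after",np.round(Rt.inv().apply(d)/.5,4),"dp before",np.round(Rc.inv().apply(d)/.5,4),"mm",np.round(1000*np.linalg.norm(d),1))
def axes(x,z):
    x=x/np.linalg.norm(x); z=z-x*(x@z); z/=np.linalg.norm(z)
    return R.from_matrix(np.stack([x,np.cross(z,x),z],1))
E
python3 - <<'E'
from h import *
from station import manip
s=manip.sense()
a=np.radians(16.3);go(s,[.453,-.437,.18],axes(np.array([np.cos(a),np.sin(a),0]),np.array([0,0,-1.])))
c=manip.camera_model("wrist");Rc=R.from_quat(s['tool_rot']);print("cam in tool",Rc.inv().apply(c['origin']-s['tcp_pos']))
p=cloud(np.load("pics/scene0.npy"),manip.camera_model("scene")).reshape(-1,3)
p2=cloud(np.load("pics/top0.npy"),manip.camera_model("top")).reshape(-1,3)
n=np.array([-.2078,-.4573,.8647]);up=np.array([.35765,.78725,.5023]);y=np.cross(n,up);o=np.array([.4845,.0623,.0625])
for q in(p,p2):
    L=np.stack([(q-o)@up,(q-o)@y,(q-o)@n],1)*1000
    for x in range(-70,300,15):
        m=(L[:,0]>x)&(L[:,0]<x+15)&(abs(L[:,1])<60)&(L[:,2]>-10)&(L[:,2]<220)
        if m.sum(): print(x,m.sum(),L[m][:,2].max().round(),end="; ")
    print()
E
```

```text
t 0.1 turn-first: rot [-0.0003 -0.0001  0.0002] deg 0.1 | dp after [ 0.6224 -0.1558  0.246 ] dp before [ 0.6225 -0.1545  0.2465] mm 343.6
cam in tool [ 0.07513525  0.00060121 -0.06892968]
-70 93 3.0; -55 95 16.0; -40 91 16.0; -25 106 44.0; -10 112 59.0; 5 66 4.0; 20 91 29.0; 35 85 8.0; 50 90 6.0; 65 90 4.0; 80 91 6.0; 95 88 14.0; 110 96 31.0; 125 81 28.0; 140 88 3.0; 155 88 3.0; 170 105 103.0; 185 145 121.0; 200 106 115.0; 215 78 86.0; 230 148 141.0; 245 92 159.0; 260 38 2.0; 
-70 146 9.0; -55 122 16.0; -40 112 21.0; -25 61 47.0; -10 270 66.0; 5 162 65.0; 20 151 33.0; 35 157 30.0; 50 166 8.0; 65 155 9.0; 80 163 8.0; 95 154 8.0; 110 178 34.0; 125 163 30.0; 140 151 8.0; 155 146 7.0; 170 141 110.0; 185 176 125.0; 200 247 122.0; 215 162 37.0; 230 201 70.0; 245 216 160.0; 260 140 153.0;
```

```bash
python3 -m crank '[{"dp":[0.062,-0.0156,0.0246],"delta_rot":[0,0,0],"fingers":1},{"dp":[0.062,-0.0156,0.0246],"delta_rot":[0,0,0],"fingers":1},{"dp":[0.062,-0.0156,0.0246],"delta_rot":[0,0,0],"fingers":1},{"dp":[0.062,-0.0156,0.0246],"delta_rot":[0,0,0],"fingers":1},{"dp":[0.062,-0.0156,0.0246],"delta_rot":[0,0,0],"fingers":1},{"dp":[0.062,-0.0156,0.0246],"delta_rot":[0,0,0],"fingers":1},{"dp":[0.062,-0.0156,0.0246],"delta_rot":[0,0,0],"fingers":1},{"dp":[0.062,-0.0156,0.0246],"delta_rot":[0,0,0],"fingers":1},{"dp":[0.062,-0.0156,0.0246],"delta_rot":[0,0,0],"fingers":1},{"dp":[0.062,-0.0156,0.0246],"delta_rot":[0,0,0],"fingers":1},{"dp":[0,0,0],"delta_rot":[0,0,0],"fingers":1}]' 80
python3 - <<'E'
from h import *
from station import manip
s=manip.sense()
c=manip.camera_model("wrist");im,d=manip.snapshot("wrist");cv2.imwrite("pics/w1.png",im[:,:,::-1])
p=cloud(d,c);m=(p[...,2]>.034)&(p[...,2]<.05)&(np.hypot(p[...,0]-.453,p[...,1]+.437)<.1)
for k in comps(m,200):
    w=p[k];print(k.sum(),cv2.minAreaRect(w[:,:2].astype(np.float32)*1000),np.median(w[:,2]))
a=np.radians(16.3);go(s,[.453,-.437,.078],axes(np.array([np.cos(a),np.sin(a),0]),np.array([0,0,-1.])))
E
```

```text
t: 1.02
tcp_pos: [0.455, -0.4326, 0.1779]
tool_rot: [0.989, 0.145, -0.0, -0.003]
force: [-0.3, 0.7, -0.5]
finger_gap: 1.001
gripper_force: 0.0
8252 ((453.5912780761719, -436.7423095703125), (139.92742919921875, 40.15941619873047), 16.37569236755371) 0.03903008402424578
357 ((473.68243408203125, -527.012939453125), (7.304214954376221, 28.374454498291016), 87.09358215332031) 0.04326678312838739
t 1.02 turn-first: rot [-0.0009 -0.      0.001 ] deg 0.5 | dp after [-0.0064  0.0073  0.1998] dp before [-0.0065  0.0084  0.1997] mm 100.0
```

View pics/w1.png

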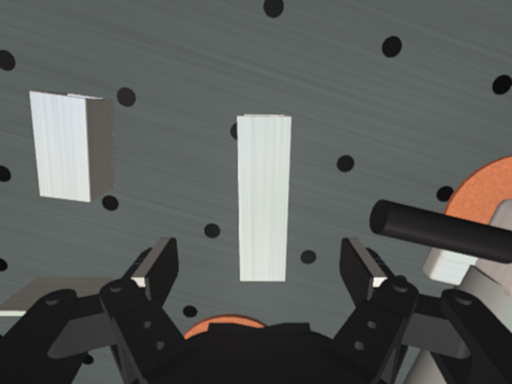

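The wrist view shows the tube centred between the open fingers at (265,195), clear of the offcut (left) and the black handle (right).

```bash
python3 -m crank '[{"dp":[-0.006,0.007,0.04],"delta_rot":[0,0,0],"fingers":1},{"dp":[0,0,0.05],"delta_rot":[0,0,0.001],"fingers":1},{"dp":[0,0,0.05],"delta_rot":[0,0,0],"fingers":1},{"dp":[0,0,0.04],"delta_rot":[0,0,0],"fingers":1},{"dp":[0,0,0.02],"delta_rot":[0,0,0],"fingers":1},{"dp":[0,0,0],"delta_rot":[0,0,0],"fingers":-1},{"dp":[0,0,0],"delta_rot":[0,0,0],"fingers":-1},{"dp":[0,0,0],"delta_rot":[0,0,0],"fingers":-1},{"dp":[0,0,0],"delta_rot":[0,0,0],"fingers":-1},{"dp":[0,0,0],"delta_rot":[0,0,0],"fingers":-1},{"dp":[0,0,0],"delta_rot":[0,0,0],"fingers":-1}]' 80
python3 -c "
from station import manip
print(manip.sense())"
```

```text
t: 1.98
tcp_pos: [0.4502, -0.4421, 0.0827]
tool_rot: [0.99, 0.139, 0.0, 0.001]
force: [-1.1, 0.8, 6.6]
finger_gap: 0.455
gripper_force: 83.7
{'t': 1.9833, 'q': array([-9.53185657e-01,  8.32301774e-01,  1.55301828e+00, -1.48604106e-04,
        7.54025426e-01,  3.38064120e-01]), 'qd': array([-1.21878999e-03, -5.69754235e-04, -1.75480002e-03,  4.80388725e-05,
        3.00104411e-03,  6.30177981e-05]), 'tau': array([ 3.14850162e-02, -4.58162963e+01, -1.02614871e+01,  1.20381120e-02,
       -5.78893796e-01, -1.80219073e-02]), 'tcp_pos': array([ 0.45015578, -0.44210621,  0.08270846]), 'tool_rot': array([9.90239443e-01, 1.39372093e-01, 4.71470558e-04, 1.02115511e-03]), 'force': array([-1.09673596,  0.78313469,  6.57655825]), 'ft_torque': array([ 0.29922923,  0.25620833, -0.04168869]), 'gripper_force': 83.65760564804077, 'finger_gap': 0.4545921718916777}
```

```bash
cat >> h.py <<'E'
def plate(yaw=1.1502,o=(.486,.062,.065)):
    c,s=np.cos(yaw),np.sin(yaw);t=np.radians(30)
    up=np.array([c*np.cos(t),s*np.cos(t),np.sin(t)]);n=np.array([-c*np.sin(t),-s*np.sin(t),np.cos(t)])
    return np.stack([up,np.cross(n,up),n],1),np.array(o)
E
python3 -m crank '[{"dp":[0,0,-0.04],"delta_rot":[0,0,0],"fingers":-1},{"dp":[0,0,-0.08],"delta_rot":[0,0,0],"fingers":-1},{"dp":[0,0,-0.08],"delta_rot":[0,0,0],"fingers":-1},{"dp":[0,0,-0.08],"delta_rot":[0,0,0],"fingers":-1},{"dp":[0,0,-0.08],"delta_rot":[0,0,0],"fingers":-1},{"dp":[0,0,-0.08],"delta_rot":[0,0,0],"fingers":-1},{"dp":[0,0,0],"delta_rot":[0,0,0],"fingers":-1}]' 80
python3 - <<'E'
from h import *
from station import manip
M,o=plate();s=manip.sense()
T=o+M@np.array([.080,-.003,.18]);print(T)
go(s,T,R.from_matrix(M@np.diag([1,-1,-1])))
# yaw-only part and world shift
d=T-s['tcp_pos'];print("world d",d)
E
```

```text
t: 2.57
tcp_pos: [0.4523, -0.4447, 0.3103]
tool_rot: [0.99, 0.14, 0.004, 0.008]
force: [1.0, -1.6, -2.1]
finger_gap: 0.455
gripper_force: 82.7
[0.48027929 0.04186278 0.26088457]
t 2.57 turn-first: rot [ 0.0392  0.0783 -0.1345] deg 57.8 | dp after [ 0.7396 -0.3461  0.5412] dp before [ 0.3222 -0.9213  0.0847] mm 489.9
world d [ 0.02802621  0.48654453 -0.04945109]
```

```bash
python3 -m crank '[{"dp":[0.02,-0.04,0],"delta_rot":[0,0,0],"fingers":-1},{"dp":[0.03,-0.08,0],"delta_rot":[0,0,0],"fingers":-1},{"dp":[0.03,-0.08,0],"delta_rot":[0,0,0],"fingers":-1},{"dp":[0.03,-0.08,0],"delta_rot":[0,0,0],"fingers":-1},{"dp":[0.03,-0.08,0],"delta_rot":[0,0,0],"fingers":-1},{"dp":[0.03,-0.08,0],"delta_rot":[0,0,0],"fingers":-1},{"dp":[0.03,-0.08,0],"delta_rot":[0,0,0],"fingers":-1},{"dp":[0.03,-0.08,0],"delta_rot":[0,0,0],"fingers":-1},{"dp":[0.03,-0.08,0],"delta_rot":[0,0,0],"fingers":-1},{"dp":[0.03,-0.08,0],"delta_rot":[0,0,0],"fingers":-1},{"dp":[0.03,-0.08,0],"delta_rot":[0,0,0],"fingers":-1},{"dp":[0.01,-0.06,0],"delta_rot":[0,0,0],"fingers":-1}]' 80
python3 -m crank '[{"dp":[0,0,0],"delta_rot":[0.0039,0.0078,-0.0134],"fingers":-1},{"dp":[0,0,0],"delta_rot":[0.0039,0.0078,-0.0134],"fingers":-1},{"dp":[0,0,0],"delta_rot":[0.0039,0.0078,-0.0134],"fingers":-1},{"dp":[0,0,0],"delta_rot":[0.0039,0.0078,-0.0134],"fingers":-1},{"dp":[0,0,0],"delta_rot":[0.0039,0.0078,-0.0134],"fingers":-1},{"dp":[0,0,0],"delta_rot":[0.0039,0.0078,-0.0134],"fingers":-1},{"dp":[0,0,0],"delta_rot":[0.0039,0.0078,-0.0134],"fingers":-1},{"dp":[0,0,0],"delta_rot":[0.0039,0.0078,-0.0134],"fingers":-1},{"dp":[0,0,0],"delta_rot":[0.0039,0.0078,-0.0134],"fingers":-1},{"dp":[0,0,0],"delta_rot":[0.0039,0.0078,-0.0134],"fingers":-1},{"dp":[0,0,0],"delta_rot":[0,0,0],"fingers":-1},{"dp":[0,0,0],"delta_rot":[0,0,0],"fingers":-1}]' 80
python3 - <<'E'
from h import *
from station import manip
M,o=plate();s=manip.sense()
T=o+M@np.array([.080,-.003,.18])
go(s,T,R.from_matrix(M@np.diag([1,-1,-1])))
for n in("wrist","scene","top"):
    c=manip.camera_model(n);im,d=manip.snapshot(n);cv2.imwrite(f"pics/{n}2.png",im[:,:,::-1]);np.savez(f"pics/{n}2.npz",d=d,**c)
    L=(cloud(d,c)-o)@M
    if n=="wrist":
        for nm,lo,hi in(("pinlow",[5,10],[45,50]),("pinhigh",[95,10],[135,50])):
            m=(abs(L[...,2]-.027)<.008)&(L[...,0]*1e3>lo[0])&(L[...,0]*1e3<hi[0])&(L[...,1]*1e3>lo[1])&(L[...,1]*1e3<hi[1])
            if m.sum(): print(nm,m.sum(),L[m].mean(0)*1e3,np.ptp(L[m],axis=0)*1e3)
        m=(abs(L[...,2])<.006)&(abs(L[...,1])<.1)&(abs(L[...,0]-.1)<.2)
        w=L[m]*1e3;print(len(w),np.percentile(w,[.2,99.8],axis=0),np.linalg.lstsq(np.c_[w[:,:2],np.ones(len(w))],w[:,2],rcond=None)[0])
E
```

```text
t: 3.57
tcp_pos: [0.4832, 0.0291, 0.3002]
tool_rot: [0.99, 0.14, 0.0, -0.001]
force: [0.9, 0.2, -4.3]
finger_gap: 0.454
gripper_force: 82.5
t: 4.57
tcp_pos: [0.483, 0.0253, 0.3]
tool_rot: [0.813, 0.52, 0.215, -0.149]
force: [0.1, -0.8, -4.5]
finger_gap: 0.457
gripper_force: 82.9
t 4.57 turn-first: rot [-0.002  -0.0008 -0.0024] deg 1.1 | dp after [-0.0149 -0.0184  0.0817] dp before [-0.0155 -0.0172  0.0819] mm 42.5
pinhigh 2 [116.71536387  36.0272197   24.76147748] [1.02371098 0.12186989 0.30345193]
21413 [[ -5.40039134 -78.96115472  -4.98434779]
 [255.05574785  80.23004698   4.44646316]] [-3.37306329e-04 -5.87341301e-04 -2.52055321e+00]
```

View pics/wrist2.png

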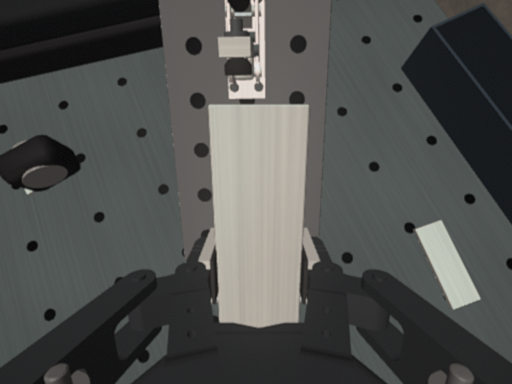

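View pics/scene2.png

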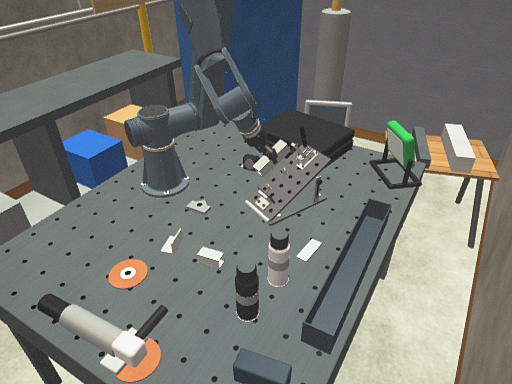

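Wrist: tube gripped square at (258,210) in front of the plate, clamp raised at (240,60); plate edges visible both sides. Scene: tube hovers above the jig at (270,160), other things untouched.

Run:
```python
from h import *
from station import manip
M,o=plate()
z=dict(np.load("pics/wrist2.npz"));L=(cloud(z['d'],z)-o)@M*1e3
rows=[]
for x in range(20,255,15):
    m=(abs(L[...,2]+2.5)<4)&(abs(L[...,0]-x)<7.5)&(abs(L[...,1])<100)
    if m.sum()>50:
        y=L[m][:,1];rows.append((x,*np.percentile(y,[.5,99.5]),m.sum()))
print(np.round(rows,1))
m=(abs(L[...,1])<50)&(L[...,2]>90)&(L[...,2]<190)&(L[...,0]<190)
w=L[m];zt=np.median(w[:,2]);print("tube top z",zt)
n,r=None,None
m&=(abs(L[...,2]-zt)<6)
for k in comps(m,800):
    w=L[k];print(k.sum(),cv2.minAreaRect(w[:,:2].astype(np.float32)),np.percentile(w[:,0],[1,99]),np.linalg.lstsq(np.c_[w[:,:2],np.ones(len(w))],w[:,2],rcond=None)[0])
for n in("top","scene"):
    d=np.load(f"pics/{n}0.npy");L=(cloud(d,manip.camera_model(n))-o)@M*1e3
    m=(abs(L[...,0])<30)&(abs(L[...,1])<60)&(L[...,2]>44)&(L[...,2]<75)
    w=L[m];print(n,"endplate top",m.sum(),np.percentile(w,[2,98],axis=0).round(1).tolist())
    for x in(25,115):
        m=(abs(L[...,0]-x)<20)&(abs(L[...,1]-28)<18)&(L[...,2]>18)&(L[...,2]<36)
        w=L[m];print(n,"pin",x,m.sum(),w.mean(0).round(1),np.percentile(w,[2,98],axis=0).round(1).tolist())
    m=(abs(L[...,2])<8)&(abs(L[...,1])<90)&(L[...,0]>-90)&(L[...,0]<290);w=L[m]
    print("plate z",np.median(w[:,2]),"x/y ext",np.percentile(w,[.3,99.7],axis=0).round(1).tolist())
s=manip.sense();print("tcp in plate",(s['tcp_pos']-o)@M*1e3)
```

```text
[[  20.   -78.3   80.1  397. ]
 [  35.   -78.6   80.2  587. ]
 [  50.   -78.9   80.2  615. ]
 [  65.   -78.4   80.1  633. ]
 [  80.   -78.6   79.9  672. ]
 [  95.   -78.7   80.2  700. ]
 [ 110.   -78.8   80.   730. ]
 [ 125.   -78.6   80.   760. ]
 [ 140.   -78.7   79.9  800. ]
 [ 155.   -79.    80.   844. ]
 [ 170.   -78.2   79.4 2434. ]
 [ 185.   -78.4   79.5 2221. ]
 [ 200.   -78.5   79.4 2151. ]
 [ 215.   -78.6   79.5 2156. ]
 [ 230.   -78.5   79.4 2448. ]
 [ 245.   -78.4   79.4 2553. ]]
tube top z 177.40208102150666
20488 ((107.93316650390625, -12.936397552490234), (66.41974639892578, 106.79296875), 89.18177032470703) [ 58.30446987 160.74478737] [2.26661592e-03 1.14949041e-02 1.77313072e+02]
top endplate top 92 [[-6.0, -36.9, 44.8], [4.0, 39.8, 62.3]]
top pin 25 16 [29.1 29.  25.6] [[19.0, 22.7, 19.3], [34.9, 36.4, 30.4]]
top pin 115 16 [118.5  29.8  25.5] [[109.2, 23.1, 19.8], [124.9, 36.3, 31.4]]
plate z -1.5612553899267387 x/y ext [[-76.2, -78.4, -7.8], [266.9, 80.4, 7.2]]
scene endplate top 38 [[-6.3, -41.1, 45.5], [1.8, 34.6, 56.3]]
scene pin 25 11 [25.8 23.1 22.9] [[20.5, 17.8, 19.3], [32.1, 33.1, 27.2]]
scene pin 115 11 [117.2  23.5  23.7] [[109.4, 19.8, 18.5], [124.1, 29.8, 28.4]]
plate z -3.428157478738526 x/y ext [[-77.8, -83.0, -7.9], [265.6, 78.3, 7.6]]
tcp in plate [ 88.57420431 -12.00573485 221.09052019]
```

Run:
```python
from h import *
from station import manip
M,o=plate();s=manip.sense()
go(s,o+M@np.array([.076,-.005,.105]),R.from_matrix(M@np.diag([1,-1,-1])))
```

```text
t 4.72 turn-first: rot [-0.002  -0.001  -0.0019] deg 1.1 | dp after [-0.0251 -0.014   0.2322] dp before [-0.0267 -0.0108  0.2322] mm 117.0
```

```bash
python3 -m crank '[{"dp":[0,0,0],"delta_rot":[-0.002,-0.001,-0.002],"fingers":-1},{"dp":[-0.025,-0.014,0],"delta_rot":[0,0,0],"fingers":-1},{"dp":[0,0,0.05],"delta_rot":[0,0,0],"fingers":-1},{"dp":[0,0,0.06],"delta_rot":[0,0,0],"fingers":-1},{"dp":[0,0,0.06],"delta_rot":[0,0,0],"fingers":-1},{"dp":[0,0,0.04],"delta_rot":[0,0,0],"fingers":-1},{"dp":[0,0,0.02],"delta_rot":[0,0,0],"fingers":-1},{"dp":[0,0,0],"delta_rot":[0,0,0],"fingers":-1},{"dp":[0,0,0],"delta_rot":[0,0,0],"fingers":-1}]' 80
cat > st.py <<'E'
from h import *
from station import manip
M,o=plate();s=manip.sense()
print(round(s['t'],2),"tcp",((s['tcp_pos']-o)@M*1e3).round(1),"F",(s['force']@M).round(1),"rot err deg",np.degrees((R.from_matrix(M@np.diag([1,-1,-1])).inv()*R.from_quat(s['tool_rot'])).as_rotvec()).round(2))
E
python3 st.py;python3 st.py
```

```text
t: 5.47
tcp_pos: [0.4964, 0.0718, 0.1953]
tool_rot: [0.81, 0.526, 0.218, -0.141]
force: [-0.0, -0.7, -3.7]
finger_gap: 0.456
gripper_force: 82.5
5.47 tcp [ 76.5  -5.5 106.3] F [-2.4 -0.2 -2.9] rot err deg [-0.01  0.06 -0.13]
5.47 tcp [ 76.5  -5.5 106.3] F [-2.4 -0.2 -2.9] rot err deg [-0.01  0.06 -0.13]
```

```bash
python3 -m crank '[{"dp":[0,0,0.02],"delta_rot":[0,0,0],"fingers":-1},{"dp":[0,0,0.02],"delta_rot":[0,0,0],"fingers":-1},{"dp":[0,0,0.006],"delta_rot":[0,0,0],"fingers":-1},{"dp":[0,0,0],"delta_rot":[0,0,0],"fingers":-1},{"dp":[0,0,0],"delta_rot":[0,0,0],"fingers":-1}]' 80 >/dev/null; python3 st.py
python3 -m crank '[{"dp":[0,0,0.003],"delta_rot":[0,0,0],"fingers":-1},{"dp":[0,0,0],"delta_rot":[0,0,0],"fingers":-1},{"dp":[0,0,0],"delta_rot":[0,0,0],"fingers":-1}]' 80 >/dev/null;python3 st.py
```

```text
5.88 tcp [76.2 -5.4 83.2] F [-2.9  0.1 -4.1] rot err deg [ 0.    0.08 -0.08]
6.13 tcp [76.2 -5.5 82. ] F [-1.5  0.8 -3.5] rot err deg [-0.03  0.08 -0.08]
```

```bash
for i in 1; do python3 -m crank '[{"dp":[0,0,0.003],"delta_rot":[0,0,0],"fingers":-1},{"dp":[0,0,0],"delta_rot":[0,0,0],"fingers":-1},{"dp":[0,0,0],"delta_rot":[0,0,0],"fingers":-1}]' 80 >/dev/null;python3 st.py; done
python3 -m crank '[{"dp":[0,0,0.003],"delta_rot":[0,0,0],"fingers":-1},{"dp":[0,0,0],"delta_rot":[0,0,0],"fingers":-1},{"dp":[0,0,0],"delta_rot":[0,0,0],"fingers":-1}]' 80 >/dev/null;python3 st.py
```

```text
6.38 tcp [76.3 -5.6 80.8] F [-2.2  0.1  3.5] rot err deg [-0.06  0.09 -0.09]
6.63 tcp [76.3 -5.5 80.7] F [-4.   2.9 21.6] rot err deg [-0.11  0.11 -0.12]
```

```bash
python3 -m crank '[{"dp":[0,0,-0.003],"delta_rot":[0,0,0],"fingers":-1},{"dp":[0,-0.004,0],"delta_rot":[0,0,0],"fingers":-1},{"dp":[0,-0.004,0],"delta_rot":[0,0,0],"fingers":-1},{"dp":[0,0,0],"delta_rot":[0,0,0],"fingers":-1},{"dp":[0,0,0],"delta_rot":[0,0,0],"fingers":-1}]' 80 >/dev/null;python3 st.py
python3 -m crank '[{"dp":[0,-0.003,0],"delta_rot":[0,0,0],"fingers":-1},{"dp":[0,0,0],"delta_rot":[0,0,0],"fingers":-1},{"dp":[0,0,0],"delta_rot":[0,0,0],"fingers":-1}]' 80 >/dev/null;python3 st.py
```

```text
7.05 tcp [76.3 -3.5 80.8] F [-3.8 -2.5  6.2] rot err deg [-0.32  0.05 -0.1 ]
7.3 tcp [76.3 -2.5 80.9] F [-2.6 -3.6  5.4] rot err deg [-0.37  0.05 -0.11]
```

```bash
python3 -m crank '[{"dp":[0,-0.003,0],"delta_rot":[0,0,0],"fingers":-1},{"dp":[0,0,0],"delta_rot":[0,0,0],"fingers":-1},{"dp":[0,0,0],"delta_rot":[0,0,0],"fingers":-1}]' 80 >/dev/null;python3 st.py
```

```text
7.55 tcp [76.3 -1.1 80.9] F [-2.5 -4.4  4.9] rot err deg [-0.39  0.05 -0.1 ]
```

```bash
python3 -m crank '[{"dp":[0,-0.003,0],"delta_rot":[0,0,0],"fingers":-1},{"dp":[0,0,0],"delta_rot":[0,0,0],"fingers":-1},{"dp":[0,0,0],"delta_rot":[0,0,0],"fingers":-1}]' 80 >/dev/null;python3 st.py
python3 -m crank '[{"dp":[0,-0.003,0],"delta_rot":[0,0,0],"fingers":-1},{"dp":[0,0,0],"delta_rot":[0,0,0],"fingers":-1},{"dp":[0,0,0],"delta_rot":[0,0,0],"fingers":-1}]' 80 >/dev/null;python3 st.py
```

```text
7.8 tcp [76.3  0.3 80.9] F [-2.3 -3.6  5.4] rot err deg [-0.39  0.05 -0.1 ]
8.05 tcp [76.4  1.8 80.9] F [-2.3 -3.9  4.7] rot err deg [-0.4   0.05 -0.1 ]
```

```bash
python3 -m crank '[{"dp":[0,-0.002,0],"delta_rot":[0,0,0],"fingers":-1},{"dp":[0,0,0],"delta_rot":[0,0,0],"fingers":-1},{"dp":[0,0,0],"delta_rot":[0,0,0],"fingers":-1}]' 80 >/dev/null;python3 st.py
python3 -m crank '[{"dp":[0,-0.002,0],"delta_rot":[0,0,0],"fingers":-1},{"dp":[0,0,0],"delta_rot":[0,0,0],"fingers":-1},{"dp":[0,0,0],"delta_rot":[0,0,0],"fingers":-1}]' 80 >/dev/null;python3 st.py
```

```text
8.3 tcp [76.4  2.  80.9] F [-2.2 -5.2  3.8] rot err deg [-0.49  0.05 -0.08]
8.55 tcp [76.3  2.2 80.9] F [-2.9 -6.5  3. ] rot err deg [-0.6   0.04 -0.06]
```

Pins touched at y≈2. Now down-slope to the end plate.

```bash
python3 -m crank '[{"dp":[-0.004,0,0],"delta_rot":[0,0,0],"fingers":-1},{"dp":[-0.004,0,0],"delta_rot":[0,0,0],"fingers":-1},{"dp":[-0.004,0,0],"delta_rot":[0,0,0],"fingers":-1},{"dp":[0,0,0],"delta_rot":[0,0,0],"fingers":-1},{"dp":[0,0,0],"delta_rot":[0,0,0],"fingers":-1}]' 80 >/dev/null;python3 st.py
python3 -m crank '[{"dp":[-0.003,0,0],"delta_rot":[0,0,0],"fingers":-1},{"dp":[0,0,0],"delta_rot":[0,0,0],"fingers":-1},{"dp":[0,0,0],"delta_rot":[0,0,0],"fingers":-1}]' 80 >/dev/null;python3 st.py
```

```text
8.97 tcp [71.2  2.2 80.9] F [ 1.7 -7.6  2.1] rot err deg [-0.56  0.18  0.01]
9.22 tcp [69.8  2.2 81. ] F [ 2.3 -6.8  2.3] rot err deg [-0.56  0.2   0.01]
```

```bash
python3 -m crank '[{"dp":[-0.002,0,0],"delta_rot":[0,0,0],"fingers":-1},{"dp":[0,0,0],"delta_rot":[0,0,0],"fingers":-1},{"dp":[0,0,0],"delta_rot":[0,0,0],"fingers":-1}]' 80 >/dev/null;python3 st.py
python3 -m crank '[{"dp":[-0.002,0,0],"delta_rot":[0,0,0],"fingers":-1},{"dp":[0,0,0],"delta_rot":[0,0,0],"fingers":-1},{"dp":[0,0,0],"delta_rot":[0,0,0],"fingers":-1}]' 80 >/dev/null;python3 st.py
```

```text
9.47 tcp [69.   2.2 81. ] F [ 3.3 -7.2  2.1] rot err deg [-0.56  0.21  0.  ]
9.72 tcp [68.2  2.2 81. ] F [ 4.1 -6.6  2.4] rot err deg [-0.55  0.25  0.  ]
```

```bash
python3 -m crank '[{"dp":[-0.002,0,0],"delta_rot":[0,0,0],"fingers":-1},{"dp":[-0.002,0,0],"delta_rot":[0,0,0],"fingers":-1},{"dp":[0,0,0],"delta_rot":[0,0,0],"fingers":-1},{"dp":[0,0,0],"delta_rot":[0,0,0],"fingers":-1}]' 80 >/dev/null;python3 st.py
python3 -m crank '[{"dp":[-0.003,0,0],"delta_rot":[0,0,0],"fingers":-1},{"dp":[0,0,0],"delta_rot":[0,0,0],"fingers":-1},{"dp":[0,0,0],"delta_rot":[0,0,0],"fingers":-1}]' 80 >/dev/null;python3 st.py
```

```text
10.05 tcp [68.   2.2 81. ] F [13.2 -6.1  1.1] rot err deg [-0.51  0.48  0.02]
10.3 tcp [67.7  2.1 81.1] F [18.5 -6.4  0.8] rot err deg [-0.49  0.66  0.02]
```

```bash
python3 -m crank '[{"dp":[0.003,0,0.002],"delta_rot":[0,0,0],"fingers":-1},{"dp":[0,0,0],"delta_rot":[0,0,0],"fingers":-1},{"dp":[0,0,0],"delta_rot":[0,0,0],"fingers":0.5},{"dp":[0,0,0],"delta_rot":[0,0,0],"fingers":0.5},{"dp":[0,0,0],"delta_rot":[0,0,0],"fingers":0.5},{"dp":[0,0,0],"delta_rot":[0,0,0],"fingers":0.5},{"dp":[0,0,-0.04],"delta_rot":[0,0,0],"fingers":0.5},{"dp":[0,0,-0.06],"delta_rot":[0,0,0],"fingers":0.5},{"dp":[0,0,-0.06],"delta_rot":[0,0,0],"fingers":0.5},{"dp":[0,0,-0.06],"delta_rot":[0,0,0],"fingers":0.5},{"dp":[0,0,-0.06],"delta_rot":[0,0,0],"fingers":0.5},{"dp":[0,0,0],"delta_rot":[0,0,0],"fingers":0.5}]' 80;python3 st.py
python3 - <<'E'
from h import *
from station import manip
M,o=plate()
im,d=manip.snapshot("wrist");c=manip.camera_model("wrist");cv2.imwrite("pics/w3.png",im[:,:,::-1])
L=(cloud(d,c)-o)@M*1e3
m=(abs(L[...,2]-37.5)<5)&(abs(L[...,1])<60)&(L[...,0]>-30)&(L[...,0]<150)
for k in comps(m,400):
    w=L[k];print(k.sum(),cv2.minAreaRect(w[:,:2].astype(np.float32)),w.mean(0))
for x in(25,115):
    m=(abs(L[...,0]-x)<20)&(L[...,1]>21)&(L[...,1]<45)&(L[...,2]>20)&(L[...,2]<34);w=L[m];print("pin",x,m.sum(),np.percentile(w,[1,99],axis=0).round(1).tolist() if m.sum() else 0)
m=(abs(L[...,0])<30)&(abs(L[...,1])<60)&(L[...,2]>44)&(L[...,2]<75);w=L[m];print("end",m.sum(),np.percentile(w,[1,50,99],axis=0).round(1).tolist() if m.sum() else 0)
m=(abs(L[...,2]+2.5)<4)&(abs(L[...,1])<100)&(L[...,0]>150)&(L[...,0]<300);w=L[m];print("plate",np.percentile(w,[.3,50,99.7],axis=0).round(1).tolist())
E
```

```text
t: 11.3
tcp_pos: [0.459, 0.0136, 0.2904]
tool_rot: [0.81, 0.526, 0.22, -0.138]
force: [0.4, -0.3, 0.5]
finger_gap: 0.75
gripper_force: 0.0
11.3 tcp [ 64.9   4.9 222.8] F [ 0.1 -0.5  0.5] rot err deg [-0.44  0.06 -0.18]
6341 ((71.37824249267578, 2.2151222229003906), (140.78289794921875, 78.90149688720703), 0.004608774092048407) [73.86323505  1.99408508 35.65731935]
pin 25 111 [[20.1, 23.0, 20.2], [34.6, 37.7, 26.8]]
pin 115 132 [[109.9, 21.8, 21.1], [124.5, 37.4, 33.9]]
end 906 [[-6.1, -36.8, 44.4], [0.1, 2.4, 51.2], [2.6, 41.0, 52.9]]
plate [[150.1, -77.3, -6.4], [189.4, 3.5, -4.4], [231.2, 81.1, -0.2]]
```

View pics/w3.png

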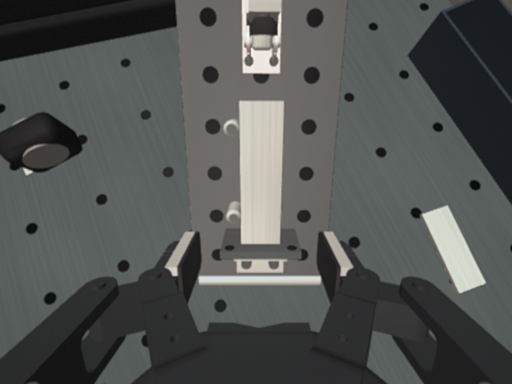

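Wrist view: tube (261,170) lies against both pins (232,127), (234,212) and the end plate (260,243); clamp still raised at (262,35). Measured tube ≈ (69.2, 0) relative to the seen pins. Now the handle.

```bash
python3 - <<'E'
from h import *
from station import manip
M,o=plate();s=manip.sense()
go(s,o+M@np.array([.214,.002,.222]),R.from_matrix(M@np.diag([1,-1,-1])))
E
python3 -m crank '[{"dp":[0.04,0.006,0],"delta_rot":[0.001,0,0],"fingers":-1},{"dp":[0.06,0,0],"delta_rot":[0,0,0],"fingers":-1},{"dp":[0.06,0,0],"delta_rot":[0,0,0],"fingers":-1},{"dp":[0.06,0,0],"delta_rot":[0,0,0],"fingers":-1},{"dp":[0.06,0,0],"delta_rot":[0,0,0],"fingers":-1},{"dp":[0.018,0,0],"delta_rot":[0,0,0],"fingers":-1},{"dp":[0,0,0],"delta_rot":[0,0,0],"fingers":-1},{"dp":[0,0,0],"delta_rot":[0,0,0],"fingers":-1}]' 40;python3 st.py
python3 - <<'E'
from h import *
from station import manip
M,o=plate();o=o+M@np.array([.002,.002,-.003])
for n in("scene","top"):
    im,d=manip.snapshot(n);c=manip.camera_model(n)
    cv2.imwrite(f"pics/{n}4.png",cv2.resize(im[100:240,200:400,::-1],None,fx=3,fy=3))
E
```

```text
t 11.35 turn-first: rot [ 0.0008 -0.0002  0.0003] deg 0.3 | dp after [ 0.2987  0.0074 -0.0019] dp before [ 0.2987  0.008  -0.0014] mm 149.4
t: 12.02
tcp_pos: [0.5122, 0.1326, 0.3602]
tool_rot: [0.809, 0.527, 0.215, -0.144]
force: [-0.6, -0.8, 0.0]
finger_gap: 0.002
gripper_force: 0.0
12.02 tcp [212.6   4.9 218.1] F [-0.8  0.2  0.5] rot err deg [ 0.54 -0.01 -0.1 ]
```

View pics/scene4.png

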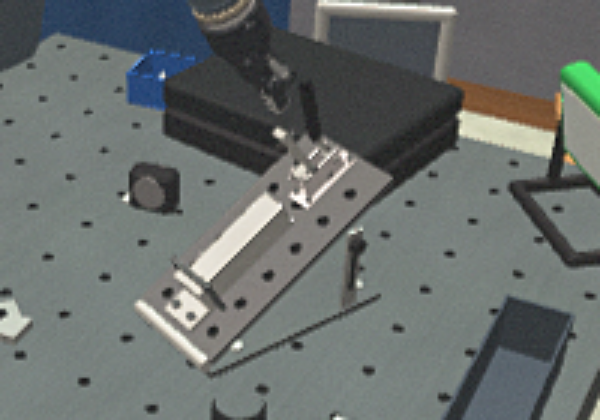

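Scene crop: tube seated; closed fingers at (275,85), down-slope of the raised black grip (308,110) and above the clamp arm.

```bash
python3 -m crank '[{"dp":[0,0.006,0.016],"delta_rot":[0,0,0],"fingers":-1},{"dp":[0,0,0.016],"delta_rot":[0,0,0],"fingers":-1},{"dp":[0.02,0,0],"delta_rot":[0,0,0],"fingers":-1},{"dp":[0.02,0,0.003],"delta_rot":[0,0,0],"fingers":-1},{"dp":[0.02,0,0.003],"delta_rot":[0,0,0],"fingers":-1},{"dp":[0.02,0,0.004],"delta_rot":[0,0,0],"fingers":-1},{"dp":[0.02,0,0.004],"delta_rot":[0,0,0],"fingers":-1},{"dp":[0,0,0],"delta_rot":[0,0,0],"fingers":-1}]' 40;python3 st.py
```

```text
t: 12.78
tcp_pos: [0.5385, 0.1818, 0.3665]
tool_rot: [0.81, 0.527, 0.216, -0.144]
force: [-0.2, -0.7, -0.2]
finger_gap: 0.001
gripper_force: 0.0
12.78 tcp [264.    1.  195.7] F [-0.8 -0.1  0.2] rot err deg [ 0.39  0.09 -0.08]
```

```bash
python3 -m crank '[{"dp":[0.018,0,0.009],"delta_rot":[0,0,0],"fingers":-1},{"dp":[0.018,0,0.011],"delta_rot":[0,0,0],"fingers":-1}]' 40 >/dev/null;python3 st.py
python3 -m crank '[{"dp":[0.018,0,0.013],"delta_rot":[0,0,0],"fingers":-1},{"dp":[0.018,0,0.014],"delta_rot":[0,0,0],"fingers":-1}]' 40 >/dev/null;python3 st.py
python3 - <<'E'
from h import *
from station import manip
im,d=manip.snapshot("scene");cv2.imwrite("pics/s5.png",cv2.resize(im[100:240,220:400,::-1],None,fx=3,fy=3))
E
```

```text
12.95 tcp [281.7   1.  186.4] F [-1.   1.   3.6] rot err deg [0.34 0.09 0.  ]
13.12 tcp [300.7   1.  172.6] F [-1.5 -0.1  1.8] rot err deg [ 0.3   0.11 -0.08]
```

View pics/s5.png

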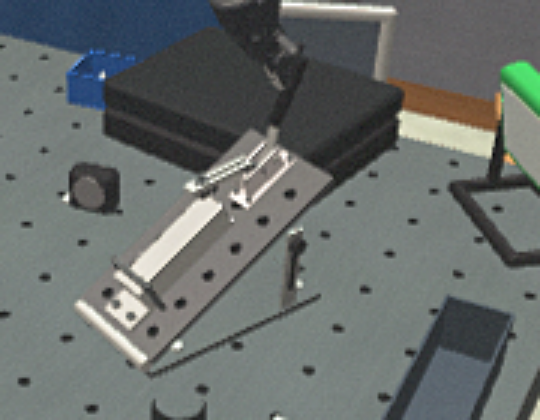

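The handle follows the fingers (grip at (285,100)), the arm is swinging down onto the tube. Continue.

```bash
python3 -m crank '[{"dp":[0.015,0,0.016],"delta_rot":[0,0,0],"fingers":-1},{"dp":[0.015,0,0.016],"delta_rot":[0,0,0],"fingers":-1},{"dp":[0.014,0,0.017],"delta_rot":[0,0,0],"fingers":-1}]' 40 >/dev/null;python3 st.py
python3 -m crank '[{"dp":[0.008,0,0.012],"delta_rot":[0,0,0],"fingers":-1},{"dp":[0.008,0,0.012],"delta_rot":[0,0,0],"fingers":-1},{"dp":[0.006,0,0.012],"delta_rot":[0,0,0],"fingers":-1}]' 40 >/dev/null;python3 st.py
python3 -m crank '[{"dp":[0.004,0,0.012],"delta_rot":[0,0,0],"fingers":-1},{"dp":[0,0,0.006],"delta_rot":[0,0,0],"fingers":-1},{"dp":[0,0,0],"delta_rot":[0,0,0],"fingers":-1}]' 40 >/dev/null;python3 st.py
```

```text
13.42 tcp [322.    1.5 147.6] F [-1.8 -0.6  0. ] rot err deg [ 0.36  0.03 -0.08]
13.67 tcp [332.7   1.8 129.7] F [-1.8  0.2  1.7] rot err deg [ 0.4   0.03 -0.09]
13.92 tcp [335.3   1.7 121.3] F [ 0.7 -0.3  0.8] rot err deg [ 0.37  0.15 -0.07]
```

```bash
python3 -m crank '[{"dp":[0,0,0.005],"delta_rot":[0,0,0],"fingers":-1},{"dp":[0,0,0],"delta_rot":[0,0,0],"fingers":-1}]' 40 >/dev/null;python3 st.py
python3 -m crank '[{"dp":[0,0,0.005],"delta_rot":[0,0,0],"fingers":-1},{"dp":[0,0,0],"delta_rot":[0,0,0],"fingers":-1}]' 40 >/dev/null;python3 st.py
```

```text
14.08 tcp [335.3   1.6 120.8] F [-1.1  1.4 11.2] rot err deg [ 0.31  0.14 -0.15]
14.25 tcp [335.4   1.6 120.4] F [-4.1  4.7 24.2] rot err deg [ 0.27  0.13 -0.23]
```

```bash
python3 -m crank '[{"dp":[0,0,0.003],"delta_rot":[0,0,0],"fingers":-1},{"dp":[0,0,0],"delta_rot":[0,0,0],"fingers":-1}]' 40 >/dev/null;python3 st.py
```

```text
14.42 tcp [335.4   1.5 120.3] F [-6.3  6.3 33.1] rot err deg [ 0.23  0.13 -0.27]
```

Hard stop reached where expected. Retreat and verify.

```bash
python3 -m crank '[{"dp":[0,0,-0.02],"delta_rot":[0,0,0],"fingers":-1},{"dp":[0,0,-0.06],"delta_rot":[0,0,0],"fingers":-1},{"dp":[0,0,-0.06],"delta_rot":[0,0,0],"fingers":-1},{"dp":[-0.06,0,-0.04],"delta_rot":[0,0,0],"fingers":-1},{"dp":[-0.06,0,-0.04],"delta_rot":[0,0,0],"fingers":-1},{"dp":[-0.06,0,-0.02],"delta_rot":[0,0,0],"fingers":-1},{"dp":[-0.06,0,0],"delta_rot":[0,0,0],"fingers":-1},{"dp":[-0.06,0,0],"delta_rot":[0,0,0],"fingers":-1},{"dp":[-0.06,0,0],"delta_rot":[0,0,0],"fingers":-1},{"dp":[0,0,0],"delta_rot":[0,0,0],"fingers":-1}]' 40 >/dev/null;python3 st.py
python3 - <<'E'
from h import *
from station import manip
M,o=plate();o=o+M@np.array([.002,.002,-.003])
im,d=manip.snapshot("wrist");c=manip.camera_model("wrist");cv2.imwrite("pics/w6.png",im[:,:,::-1])
L=(cloud(d,c)-o)@M*1e3
m=(abs(L[...,2]-40)<4)&(abs(L[...,1])<21.5)&(L[...,0]>-3)&(L[...,0]<150)
for k in comps(m,400):
    w=L[k];print(k.sum(),cv2.minAreaRect(w[:,:2].astype(np.float32)),w.mean(0))
m=(L[...,0]>270)&(L[...,0]<380)&(abs(L[...,1])<12)&(L[...,2]>10)&(L[...,2]<120);w=L[m]
print("grip",m.sum(),[ (x,np.percentile(w[abs(w[:,0]-x)<6][:,2],95).round(1)) for x in range(280,370,15) if (abs(w[:,0]-x)<6).sum()>5])
E
```

```text
15.25 tcp [150.2   1.5 234.2] F [ 1.   0.2 -0.9] rot err deg [ 0.49 -0.07  0.28]
432 ((117.5400619506836, -16.888858795166016), (50.75010299682617, 9.2783203125), 0.5120399594306946) [119.72169835 -16.77347913  40.69929133]
grip 987 [(280, np.float64(50.8)), (295, np.float64(51.7)), (310, np.float64(51.1))]
```

View pics/w6.png

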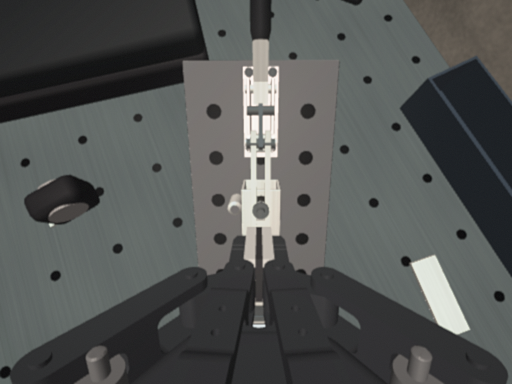

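Clamp handle lies flat along the plate (grip (262,20)), pad on the tube. One check that the tube did not shift.

```bash
python3 -m crank '[{"dp":[-0.07,0,0],"delta_rot":[0,0,0],"fingers":-1},{"dp":[-0.07,0,0],"delta_rot":[0,0,0],"fingers":-1},{"dp":[-0.03,0,0.02],"delta_rot":[0,0,0],"fingers":0.5},{"dp":[0,0,0],"delta_rot":[0,0,0],"fingers":0.5},{"dp":[0,0,0],"delta_rot":[0,0,0],"fingers":0.5},{"dp":[0,0,0],"delta_rot":[0,0,0],"fingers":0.5}]' 40 >/dev/null;python3 st.py
python3 - <<'E'
from h import *
from station import manip
M,o=plate()
im,d=manip.snapshot("wrist");c=manip.camera_model("wrist");cv2.imwrite("pics/w7.png",im[:,:,::-1])
L=(cloud(d,c)-o)@M*1e3
m=(abs(L[...,2]-37.5)<5)&(L[...,1]<24)&(L[...,1]>-30)&(L[...,0]>-30)&(L[...,0]<160)
w=L[m]
for y in(-14,16):
    k=w[abs(w[:,1]-y)<3];print("x ext",y,np.percentile(k[:,0],[1,99]))
for x in(30,60,90,110):
    k=w[abs(w[:,0]-x)<6];print("y ext",x,np.percentile(k[:,1],[1,99]))
for x in(25,115):
    m=(abs(L[...,0]-x)<20)&(L[...,1]>21)&(L[...,1]<45)&(L[...,2]>20)&(L[...,2]<34);k=L[m];print("pin",x,m.sum(),np.percentile(k,[1,99],axis=0).round(1).tolist() if m.sum() else 0)
E
```

```text
15.8 tcp [ 70.9   0.  225.1] F [ 0.4 -0.5 -0.1] rot err deg [ 0.29  0.12 -0.16]
x ext -14 [  1.57671894 140.61575668]
x ext 16 [  2.14779086 141.34106897]
y ext 30 [-18.68972681  19.79150218]
y ext 60 [-18.94562162  20.21998771]
y ext 90 [-19.18839838  20.43020837]
y ext 110 [-18.66953212  20.32500957]
pin 25 111 [[20.8, 21.7, 20.7], [35.4, 35.6, 28.1]]
pin 115 124 [[110.3, 22.0, 21.2], [124.6, 36.4, 28.3]]
```

View pics/w7.png

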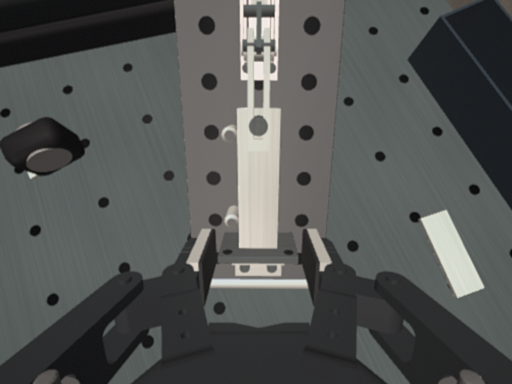

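The tube (258,180) is still against the pins and end plate, and the pad at (258,125) bears on it.

```bash
python3 -c "
from station import manip
print(manip.sign_off())"
```

```text
the job is handed in; nothing more can be done
None
```

The job is handed in at about 16 s: in the last wrist-camera view the long tube lies against the end plate and both pins, the handle is at its stop with the pad on the tube, and I touched nothing else (pad force and final result not reported back).

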